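Open the row stop by one hole and add a bottle

ROBOT

A 7-joint arm with a two-finger parallel gripper is mounted at the origin on the work surface. World frame = base frame: x ahead of the robot, y to its left, z up, the work surface at z = 0. Lengths are in m, angles in rad, forces in N, time in s.
With the tool pointing down it reaches from about 0.4 to 0.9 m from the base axis. Payload 5.6 kg.
Tool frame: the origin (TCP) lies at the very end of the fingers, on their centre line; the grasp point (between the pads) lies 19 mm behind it (r.grip_depth is the distance from the TCP to the grasp point, in m); z points along the fingers, y is the direction in which the jaws open and shut (so a half turn about z gives the same grasp; the last joint's range is limited). The gripper opens to 92 mm and grips with 3 to 60 N. Pads are 20 mm wide; open, the fingers measure 128 mm over their backs; the gripper's body (75 mm by 189 mm) begins 69 mm behind the grasp point.
Start: joints at [-1.277, 0.468, -0.012, 1.603, 0.006, 1.071, -0.056], TCP at [0.215, 0.613, 0.215] pointing down, gripper open.
Joint ranges: [-2.53, 2.53], [-0.31, 2.02], [-1.57, 1.55], [0.28, 2.44], [-1.29, 4.43], [0.15, 1.84], [-2.92, 2.92]. Speed limits (rad/s): [2.57, 2.57, 3.14, 3.14, 3.14, 3.14, 3.14].

INTERFACE

Orientations are given as [roll, pitch, yaw] about the fixed x, y, z axes, in that order (R = Rz(yaw) Ry(pitch) Rx(roll)).
In Python, from cell import r, camera, look_for, place_of gives the robot as it stands.
- The arm moves only by the shell command python3 -m crank 'ROWS' [FORCE]. ROWS is JSON, a list of rows, each a list of 7 numbers: the turn, a rotation vector about the tool's x, y, z in rad, then the shift along the tool's x, y, z in cm, then the gripper command: -1 is fully open, 1 is shut, values between are in proportion. A call has 1 to 5 rows; each row shifts and turns the pose as measured when the row begins, along the tool's axes as they then stand; what a row does not reach is not made up. A row lasts 1/8 s, in which the tool goes at most 62.5 mm and 10.7 degrees, less where a joint would pass 70% of its speed; a pose out of reach is approached as far as the arm can. A call is refused whole if a number of a shift passes 6.25 or a number of a turn 0.188, either way. A call with a gripper value outside its range is refused whole. The fingers move at their own pace and stop on an object; FORCE is the grip in N (left out, the last holds). Time passes only in rows, so rows that do not move let the fingers close. It gives the time, the measured TCP pose, the force and the opening at its end, in the units of the state.
- r.state(): the state, without advancing time (a new reading comes with each control period).
- camera(name): name is "side" or "top"; returns a dict with "color" (420x560x3 uint8, blue, green, red), "camera_matrix" (3x3 intrinsics, pixels), "origin" and "orientation" of the camera in the world. Camera axes: x right, y up, looking along -z (the intrinsics and any distortion apply to the point x, -y, -z); pixel columns grow to the right and rows downward; lengths in m; the calibration is good to about 2 mm. A picture is of the moment at which its call begins. There is no depth.
- r.hand_in(): hands the job in, once; it reports no verdict.
Trained networks look in a picture, given as the dict that the camera call returned (one of the last four; its "shot" number tells which), for a name from the list of things; names that differ only in an ending like _2 or _b are one class to them, and where a whole thing is asked for, a point or a joint stands for the part that bears it (a point fixed in the world has none). Each returns a list of dicts, best first, with "confidence" (0 to 1); they miss things now and then, are a little off and sometimes report something else, mostly with a low value. They report only what shows in the picture. A call takes as long as a camera call. They do not tell look-alikes from the thing itself.
- look_for(query, picture): "location" ([column, row] as shares, 0 to 1, of the picture: columns of its width, rows of its height, amid what is visible of it).
- place_of(query, picture): "location" ([column, row] as shares, 0 to 1, of the picture: columns of its width, rows of its height: a listed point, or the origin of a listed thing).
The state is a dict: "time_s": time; "joint_positions": joint angles; "qd": joint speeds; "joint_torque": joint torques, N m; "position": TCP position; "tcp_rot": TCP orientation; "ft_force": force on the tool from outside, world axes, zero at the start; "torque": the same for the moment, N m; "width": finger opening in m.
Only numpy, scipy, OpenCV 4.12 (cv2) and the standard library are available. Lean on these libraries where they do the work, as an engineer would, in place of code of your own. Each camera call takes 0.05 s, during which the arm holds its last target.

TASK

Make room for one more bottle on the telescoping row stand: press in the spring button, slide the tube with the stop plate back away from the row until the button pops out through the other hole; stop as soon as it clicks, since pulling the tube against the button with more than about 12 N bends it. Then stand the loose small amber bottle, the twin of the two in the row, upright on the tray in the gap between the stop plate and the row, in line with the row, and let go. Do not shove or tip the bottles in the row or the other two containers standing in front.

Things in the scene. Friction and masses are not known exactly. Their poses are not given: they have to be found in the camera images.
- stand: Fixed grey steel row stand: tray 100 mm wide (x), 4 mm thick, y from -220 to +185 mm; post 96 mm high at its -y end (y -216 to -190); fence 79 mm high at y = 176; a 21 mm square inner tube runs from the post along +y, axis 70 mm above the table, over the tray's centre line x = 0. Origin: on the table under that axis, z up; yaw within 0.2 rad of world.
- sleeve: Aluminium outer tube, 26 mm square, 2 mm wall, sliding along y on the inner tube (about 3 N). Origin: on its axis at the first hole, where the button sits at the start; axes as the stand's. It reaches 25 mm to -y and 125 mm to +y of that. Two 13.5 mm holes in its +x side: the second, in a 79 mm strike plate clamped on that side, lies anywhere 50 to 82 mm to +y of the first (feel for it). So slide it to -y.
- snap_button: Domed steel spring button, 12 mm across, on the fixed inner tube, out through the sleeve's hole towards the stand's +x. Origin: tip of the dome. Out: tip 20.5 mm from the tube's axis (7.5 mm proud of the sleeve). It moves in along -x by up to 11 mm against a spring (2.5 N out, 6 N in). Locked, the sleeve has 0.7 mm play.
- press_point (a point): Fixed point on the tube's axis at the button (stand y = -60 mm, 70 mm up). Squeezing the sleeve here across x (one pad on the button, one behind; 20 N is ample) presses the button flush; dragging the sleeve with some 5 to 10 N then makes the dome ride under the wall. It stays under until a hole comes over it, springs out and blocks the sleeve again.
- plate_face (a point): Centre of the face, looking along +y to the row, of the stop plate on the sleeve's +y end (60 mm wide, 5 mm thick, from 12 to 102 mm above the table); 130 mm from the sleeve's origin, moves with it.
- row_near_mid (a point): Centre (half-way up) of the row bottle nearest the stop plate: amber, white cap, 40 mm across, 88 mm tall, loose, standing on the tray. The gap between it and the plate is about 14 mm at the start.
- row_far_mid (a point): Centre of the other row bottle, the same kind, beyond it towards the fence.
- new_bottle_mid (a point): Centre (half-way up, 44 mm above its foot) of the bottle to add: the same kind as the row's, 40 mm across (straight sides up to 62 mm), 88 mm tall, 120 g more or less, upright on the table between the stand and the robot.
- new_bottle: The same bottle; origin at the centre of its foot.
- big_bottle: Bystander: larger amber bottle, 60 mm across, 115 mm tall, on the table in line with the new bottle. Origin at its foot.
- squat_jar: Bystander: white squat jar, 58 mm across, 66 mm tall, in line with the new bottle. Origin at its foot.
Things that resemble listed ones, but are neither listed nor needed, are in the scene too. Leave any blue look-alike of the new_bottle alone.

How it is judged:
By the outcome, as a careful person would: the job done as asked, in the order asked, and still so for the second after the job is handed in, with the robot touching nothing.
It also fails if it takes over 58 s, if anything falls off the work surface, if the arm or the gripper's body presses on something with over 40 N, if the wrist force passes 120 N, or if a joint passes its speed limit or range.

## Working session

There is one attempt and no reset: what is moved stays moved. The work goes in short steps, Python scripts to look and compute and a shell command to move; the robot and the scene stay as the last step left them, time stands still between calls to the robot, and variables do not carry over. Pictures are saved under pics/ and viewed, and the job is handed in when it is done.

```bash
ls; mkdir -p pics
cat > h.py <<'E'
import numpy as np, cv2
from scipy.spatial.transform import Rotation as Ro
from cell import r, camera, look_for, place_of
def RR(o):
    o=np.array(o,float)
    if o.shape==(3,3): return o
    if o.size==4: return Ro.from_quat(o).as_matrix()
    return Ro.from_euler('xyz',o).as_matrix()
def ray(p,uv):
    K=np.array(p['camera_matrix']); u,v=uv[0]*560,uv[1]*420
    d=np.linalg.inv(K)@[u,v,1]; d=np.array([d[0],-d[1],-d[2]])
    return np.array(p['origin'],float), RR(p['orientation'])@d
def atz(p,uv,z):
    o,d=ray(p,uv); return o+d*(z-o[2])/d[2]
def proj(p,X):
    c=RR(p['orientation']).T@(np.array(X)-np.array(p['origin'])); K=np.array(p['camera_matrix'])
    q=K@[c[0],-c[1],-c[2]]; return q[:2]/q[2]
def tri(rs):
    A=np.zeros((3,3));b=np.zeros(3)
    for o,d in rs:
        d=d/np.linalg.norm(d);M=np.eye(3)-np.outer(d,d);A+=M;b+=M@o
    return np.linalg.solve(A,b)
E
python3 - <<'E'
from h import *
s=camera('side');t=camera('top')
for n,p in(('side',s),('top',t)):
    cv2.imwrite(f'pics/{n}0.png',p['color']); print(n,{k:v for k,v in p.items() if k!='color'})
for q in ['stand','sleeve','snap_button','press_point','plate_face','row_near_mid','row_far_mid','new_bottle_mid','new_bottle','big_bottle','squat_jar']:
    for n,p in(('side',s),('top',t)):
        print(q,n,[(np.round(np.array(e['location'])*[560,420],1).tolist(),round(e['confidence'],2)) for e in place_of(q,p)][:4])
print(r.state())
E
```

```text
pics
side {'camera_matrix': array([[530.62574585,   0.        , 278.34854553],
       [  0.        , 530.62574585, 212.60268566],
       [  0.        ,   0.        ,   1.        ]]), 'origin': array([0.44364297, 0.68496873, 0.61121932]), 'orientation': array([ 0.930512  , -0.00476423, -3.00396891]), 'shot': 1}
top {'camera_matrix': array([[482.88979013,   0.        , 282.23527674],
       [  0.        , 482.88979013, 202.48136964],
       [  0.        ,   0.        ,   1.        ]]), 'origin': array([ 0.43870518, -0.0299637 ,  0.95967343]), 'orientation': array([ 0.14324312, -0.02161019, -1.57786888]), 'shot': 2}
stand side [([236.8, 257.2], 0.6)]
stand top [([253.2, 182.6], 0.65)]
sleeve side [([235.8, 204.1], 0.89)]
sleeve top [([283.1, 172.6], 0.97)]
snap_button side []
snap_button top []
press_point side [([233.2, 204.6], 0.93)]
press_point top [([281.4, 176.7], 0.72), ([362.9, 262.4], 0.61), ([173.1, 187.7], 0.59)]
plate_face side [([222.4, 255.6], 0.93)]
plate_face top [([216.2, 183.0], 0.98)]
row_near_mid side [([222.6, 279.5], 0.61)]
row_near_mid top [([199.5, 186.7], 0.69)]

[... 542 characters left out ...]
: 1.2, 'joint_positions': array([-1.27701236,  0.46754758, -0.01158504,  1.60270254,  0.00604546,
        1.07138355, -0.05631483]), 'qd': array([-3.84232602e-05,  1.83708621e-03, -2.86319549e-04, -2.67627577e-04,
       -8.67535911e-04,  1.88501081e-03,  1.37733241e-03]), 'joint_torque': array([ 6.91771456e-04, -5.20425653e+01, -1.22953588e-02, -2.44045365e+01,
       -5.66762534e-02,  1.11915512e-02,  3.71580654e-06]), 'position': array([0.2148595 , 0.61347002, 0.21456042]), 'tcp_rot': array([-3.14159091e+00,  8.60369252e-05,  2.80473093e+00]), 'ft_force': array([-0.42630483,  0.40072702,  0.83961599]), 'torque': array([ 0.00669203,  0.01482293, -0.00373114]), 'width': 0.09185912784576572}
```

View pictures.

View pics/side0.png

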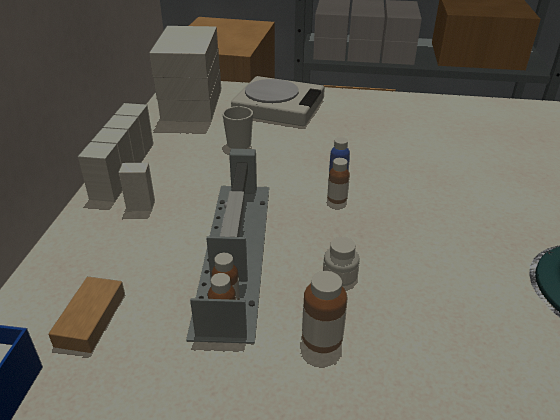

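View pics/top0.png

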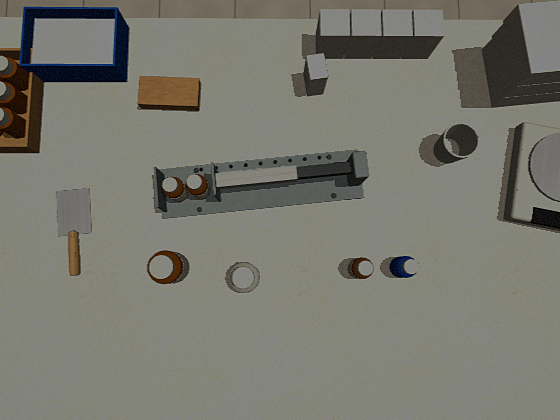

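Run:
```python
from h import *
t=cv2.imread('pics/top0.png'); s=cv2.imread('pics/side0.png')
g=lambda a:np.clip((a/255.)**0.6*255,0,255).astype('uint8')
cv2.imwrite('pics/topc.png',g(cv2.resize(t[140:225,145:380],None,fx=3.4,fy=3.4,interpolation=cv2.INTER_CUBIC)))
cv2.imwrite('pics/sidec.png',g(cv2.resize(s[130:350,180:380],None,fx=2.7,fy=2.7,interpolation=cv2.INTER_CUBIC)))
```

```text
(no output)
```

View pics/topc.png

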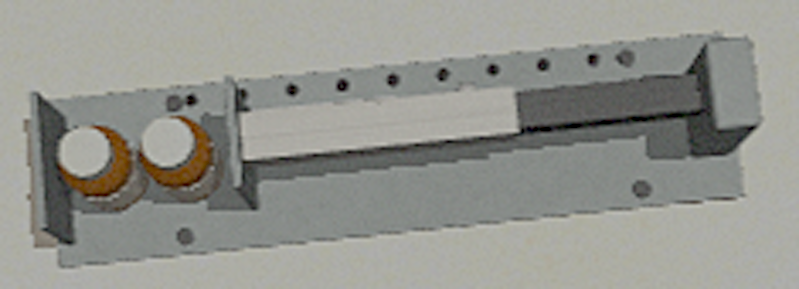

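View pics/sidec.png

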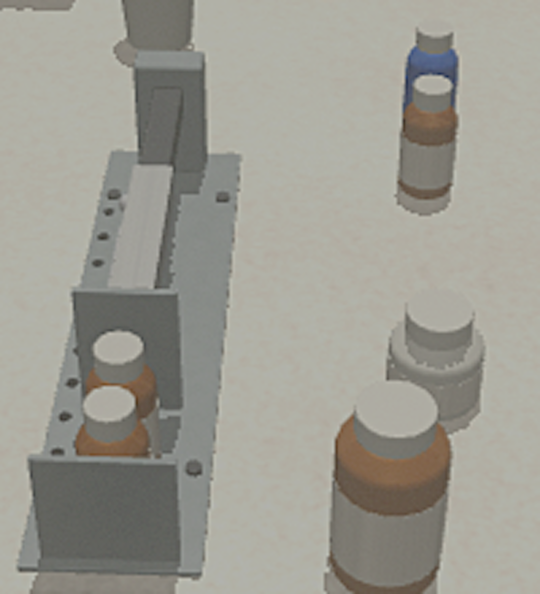

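```bash
cat >> h.py <<'E'
def T(p,X): # stand->world ; p=(x,y,yaw)
    c,s=np.cos(p[2]),np.sin(p[2]); X=np.asarray(X,float)
    return np.array([p[0]+c*X[0]-s*X[1],p[1]+s*X[0]+c*X[1],X[2]])
E
python3 - <<'E'
from h import *
from scipy.optimize import least_squares
s=camera('side');t=camera('top')
tc=lambda u,v:np.array([145+(u+.5)/3.4-.5,140+(v+.5)/3.4-.5]); sc=lambda u,v:np.array([180+(u+.5)/2.7-.5,130+(v+.5)/2.7-.5])
F=[(t,tc(61,267),(-.05,.185,.004)),(t,tc(744,197),(-.05,-.22,.004)),
(s,sc(20,568),(.05,.185,.004)),(s,sc(198,575),(-.05,.185,.004)),(s,sc(112,152),(.05,-.22,.004)),(s,sc(240,155),(-.05,-.22,.004)),
(t,tc(517,88),(.013,-.085,.083)),(t,tc(519,132),(-.013,-.085,.083)),
(s,sc(73,290),(.03,.07,.102)),(s,sc(182,294),(-.03,.07,.102)),(t,tc(229,80),(.03,.0675,.102))]
def f(p):
    return np.concatenate([proj(c,T(p,X))-uv for c,uv,X in F])
q=least_squares(f,[.5,0,0],loss='soft_l1'); print(q.x); print(f(q.x).reshape(-1,2).round(1))
P=q.x; np.save('P.npy',P)
for n in ['new_bottle_mid','new_bottle','big_bottle','squat_jar','row_near_mid','row_far_mid','plate_face','sleeve']:
    a=place_of(n,s);b=place_of(n,t)
    for i in a[:2]:
      for j in b[:2]:
        r1,r2=ray(s,i['location']),ray(t,j['location']); X=tri([r1,r2])
        c,sn=np.cos(P[2]),np.sin(P[2]); d=X-[P[0],P[1],0]
        print(n,X.round(3),'err px',np.round(proj(t,X)-np.array(j['location'])*[560,420],1),'stand',np.round([c*d[0]+sn*d[1],-sn*d[0]+c*d[1]],3),round(i['confidence'],2),round(j['confidence'],2))
E
```

```text
[0.61214235 0.00962375 0.10283349]
[[-1.5  1.3]
 [-0.3  0.4]
 [-0.7 -1.8]
 [ 2.1 -2.3]
 [-0.7 -2.1]
 [ 0.3 -2.1]
 [-1.9  0.2]
 [-0.9  1. ]
 [-0.4 -0.9]
 [-1.2 -1.4]
 [-1.4 -0.2]]
new_bottle_mid [ 0.447 -0.279  0.039] err px [0.1 2.1] stand [-0.194 -0.27 ] 0.65 0.89
new_bottle_mid [ 0.447 -0.188  0.093] err px [0.  2.1] stand [-0.184 -0.18 ] 0.65 0.88
new_bottle_mid [ 0.447 -0.295 -0.018] err px [0.1 2.3] stand [-0.195 -0.286] 0.6 0.89
new_bottle_mid [ 0.447 -0.197  0.045] err px [0.  2.4] stand [-0.185 -0.189] 0.6 0.88
new_bottle [ 0.445 -0.2   -0.002] err px [0.  0.2] stand [-0.188 -0.191] 0.88 0.77
new_bottle [ 0.443 -0.298 -0.07 ] err px [-0.  -0.3] stand [-0.199 -0.288] 0.88 0.6
new_bottle [ 0.447 -0.189  0.063] err px [-0.1 -1.6] stand [-0.184 -0.18 ] 0.83 0.77
new_bottle [ 0.447 -0.278  0.007] err px [-0.1 -2.2] stand [-0.194 -0.269] 0.83 0.6
squat_jar [0.427 0.025 0.001] err px [ 0.  -0.6] stand [-0.183  0.034] 0.83 0.79
squat_jar [0.519 0.046 0.066] err px [-13.5 -50.7] stand [-0.089  0.046] 0.21 0.79
row_near_mid [0.604 0.112 0.04 ] err px [0.1 0.6] stand [0.002 0.102] 0.92 0.74
row_far_mid [0.6   0.154 0.048] err px [0.  0.3] stand [0.003 0.145] 0.96 0.86
plate_face [0.61  0.076 0.065] err px [-0.  -0.4] stand [0.004 0.067] 0.87 0.59
plate_face [0.513 0.067 0.198] err px [-4.9 44.1] stand [-0.093  0.067] 0.23 0.59
sleeve [ 0.622 -0.052  0.066] err px [0.1 0.8] stand [ 0.003 -0.062] 0.57 0.66
sleeve [ 0.637 -0.056 -0.065] err px [0.3 6. ] stand [ 0.018 -0.068] 0.28 0.66
```

```bash
cat > plan.py <<'E'
import sys
from h import *
P=np.load('P.npy')
def go(tgt,yaw,nmax=5):
    st=r.state(); p=np.array(st['position']); R=RR(st['tcp_rot']); Rt=RR([np.pi,0,yaw])
    print('t',round(st['time_s'],2),'pos',p.round(4),'rot',np.round(st['tcp_rot'],3),'F',np.round(st['ft_force'],1),'w',round(st['width'],4))
    for i in range(nmax):
        d=tgt-p; w=Ro.from_matrix(R.T@Rt).as_rotvec()
        if np.linalg.norm(d)<3e-4 and np.linalg.norm(w)<.003: break
        k=min(1,.06/max(np.linalg.norm(d),1e-9)); kw=min(1,.18/max(np.linalg.norm(w),1e-9))
        print((w*kw).round(3).tolist(),(R.T@(d*k)*100).round(2).tolist())
        p=p+d*k; R=R@Ro.from_rotvec(w*kw).as_matrix()
def stand(x,y,z,yaw=None,n=5): 
    go(T(P,(x,y,z)),P[2]+np.pi/2 if yaw is None else yaw,n)
E
python3 -c "
from plan import *
stand(.0015,-.06,.17)"
```

```text
t 2.1 pos [0.2149 0.6135 0.2146] rot [3.142 0.    2.805] F [-0.4  0.7  0.2] w 0.0918
[0.0, -0.0, 0.18] [-4.64, -3.79, 0.34]
[0.0, -0.0, 0.18] [-5.24, -2.9, 0.34]
[0.0, -0.0, 0.18] [-5.67, -1.92, 0.34]
[0.0, -0.0, 0.18] [-5.93, -0.87, 0.34]
[0.0, -0.0, 0.18] [-5.99, 0.2, 0.34]
```

```bash
python3 -m crank '[[0,0,0.18,-4.6,-3.8,0.2,-1],[0,0,0.18,-5.2,-2.9,0.2,-1],[0,0,0.18,-5.6,-1.9,0.2,-1],[0,0,0.18,-5.9,-0.9,0.2,-1],[0,0,0.18,-6,0.2,0.2,-1]]' 20; python3 -c "
from plan import *
stand(.0015,-.06,.17)"
```

```text
time_s: 2.72
position: [0.3681, 0.3551, 0.2038]
tcp_rot: [3.141, -0.004, 1.885]
ft_force: [0.5, -0.2, 0.5]
width: 0.092
t 2.73 pos [0.3681 0.3551 0.2038] rot [ 3.141 -0.004  1.885] F [ 0.5 -0.2  0.5] w 0.092
[0.001, -0.004, 0.18] [-5.81, 1.43, 0.4]
[0.0, -0.001, 0.032] [-5.46, 2.45, 0.42]
[-0.0, 0.0, -0.0] [-5.38, 2.62, 0.42]
[-0.0, 0.0, -0.0] [-5.38, 2.62, 0.42]
[-0.0, -0.0, -0.0] [-5.38, 2.62, 0.42]
```

```bash
python3 -m crank '[[0,-0.004,0.15,-5.8,1.4,0.3,-1],[0,0,0.06,-5.5,2.4,0.3,-1],[0,0,0,-5.4,2.6,0.3,-1],[0,0,0,-5.4,2.6,0.3,-1],[0,0,0,-5.4,2.6,0.3,-1]]'; python3 -c "
from plan import *
stand(.0015,-.06,.17)"
```

```text
time_s: 3.35
position: [0.5298, 0.0926, 0.1902]
tcp_rot: [3.136, -0.004, 1.669]
ft_force: [0.5, 1.0, 0.2]
width: 0.0918
t 3.35 pos [0.5298 0.0926 0.1902] rot [ 3.136 -0.004  1.669] F [0.5 1.  0.2] w 0.0918
[0.006, -0.004, -0.005] [-5.33, 2.67, 0.71]
[-0.0, 0.0, -0.0] [-5.34, 2.65, 0.71]
[-0.0, -0.0, -0.0] [-4.42, 2.19, 0.59]
```

```bash
python3 -m crank '[[0.006,-0.004,-0.005,-5.3,2.7,0.7,-1],[0,0,0,-5.3,2.7,0.7,-1],[0,0,0,-4,2,0.4,-1],[0,0,0,0,0,0,-1]]'
python3 - <<'E'
from plan import *
stand(.0015,-.06,.17)
s=camera('side');t=camera('top')
im=np.hstack([cv2.resize(s['color'][100:330,150:350],None,fx=2,fy=2),cv2.resize(t['color'][100:330,150:350],None,fx=2,fy=2)])
cv2.imwrite('pics/a1.png',im)
E
```

```text
time_s: 3.85
position: [0.6225, -0.0551, 0.1722]
tcp_rot: [3.139, 0.002, 1.668]
ft_force: [-0.5, 0.1, -0.1]
width: 0.092
t 3.85 pos [ 0.6225 -0.0551  0.1722] rot [3.139e+00 2.000e-03 1.668e+00] F [-0.5  0.1 -0.1] w 0.092
[0.002, 0.002, -0.006] [0.55, -0.21, 0.21]
```

View pics/a1.png

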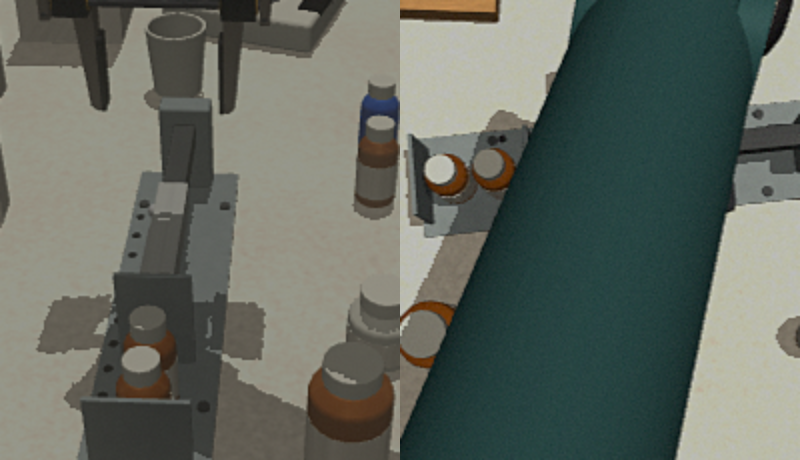

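Picture: fingers (side crop 95 and 228) straddle the tube, row undisturbed. I descend to the press point.

```bash
python3 -m crank '[[0,0,-0.006,0.5,-0.2,2,-1],[0,0,0,0,0,4,-1],[0,0,0,0,0,4,-1],[0,0,0,0,0,2,-1],[0,0,0,0,0,0,-1]]'
python3 - <<'E'
from plan import *
stand(.0015,-.06,.051)
s=camera('side')
cv2.imwrite('pics/a2.png',cv2.resize(s['color'][120:320,160:320],None,fx=3.5,fy=3,interpolation=cv2.INTER_CUBIC))
E
```

```text
time_s: 4.58
position: [0.6189, -0.0335, 0.0519]
tcp_rot: [3.136, -0.007, 1.692]
ft_force: [-0.3, 0.2, 0.9]
width: 0.0915
t 4.58 pos [ 0.6189 -0.0335  0.0519] rot [ 3.136 -0.007  1.692] F [-0.3  0.2  0.9] w 0.0915
[0.005, -0.007, 0.019] [-1.64, -0.11, 0.07]
```

View pics/a2.png

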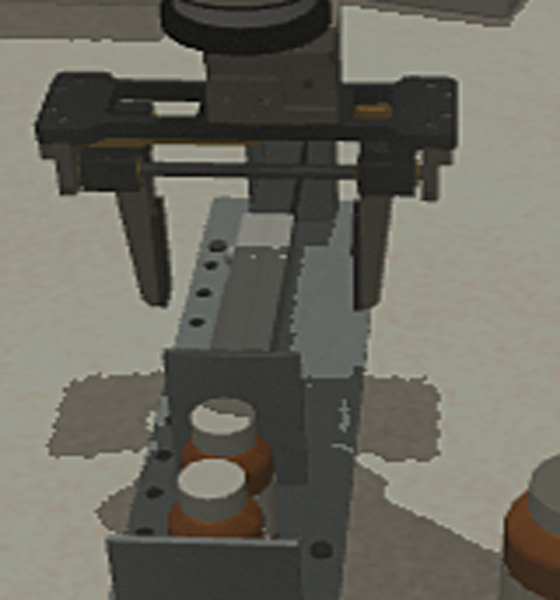

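```bash
python3 -m crank '[[0.005,-0.007,0.019,-1.6,-0.1,0.1,-1],[0,0,0,0,0,0,-1]]'
python3 - <<'E'
from plan import *
stand(.0015,-.06,.051)
E
```

```text
time_s: 4.88
position: [0.6226, -0.051, 0.0546]
tcp_rot: [3.135, 0.001, 1.672]
ft_force: [-0.4, -0.6, 0.0]
width: 0.092
t 4.88 pos [ 0.6226 -0.051   0.0546] rot [3.135e+00 1.000e-03 1.672e+00] F [-0.4 -0.6  0. ] w 0.092
[0.006, 0.001, -0.002] [0.13, -0.27, 0.36]
```

```bash
python3 -m crank '[[0.005,0,0,0.1,-0.2,0.3,-1],[0,0,0,0,0,0,0.3],[0,0,0,0,0,0,0.3]]' 20
python3 - <<'E'
from plan import *
stand(.0015,-.06,.051)
s=camera('side')
cv2.imwrite('pics/a3.png',cv2.resize(s['color'][150:280,180:310],None,fx=4.5,fy=4.5,interpolation=cv2.INTER_CUBIC))
for q in ('press_point','snap_button','sleeve'):
    for e in place_of(q,s): print(q,np.round(np.array(e['location'])*[560,420],1),round(e['confidence'],2))
print(proj(s,T(P,(.0015,-.06,.07))),proj(s,T(P,(.022,-.06,.07))),'tcp',proj(s,r.state()['position']))
E
```

```text
time_s: 5.25
position: [0.6212, -0.0503, 0.0528]
tcp_rot: [3.138, 0.001, 1.671]
ft_force: [-0.1, -0.3, -0.5]
width: 0.0738
t 5.25 pos [ 0.6212 -0.0503  0.0528] rot [3.138e+00 1.000e-03 1.671e+00] F [-0.1 -0.3 -0.5] w 0.0738
[0.003, 0.001, -0.002] [0.06, -0.14, 0.17]
press_point [235.5 204.9] 0.74
snap_button [224.2 280.2] 0.27
sleeve [234.1 202.9] 0.81
[234.66915275 203.67391545] [222.96309862 203.3901374 ] tcp [234.39512886 211.4610831 ]
```

View pics/a3.png

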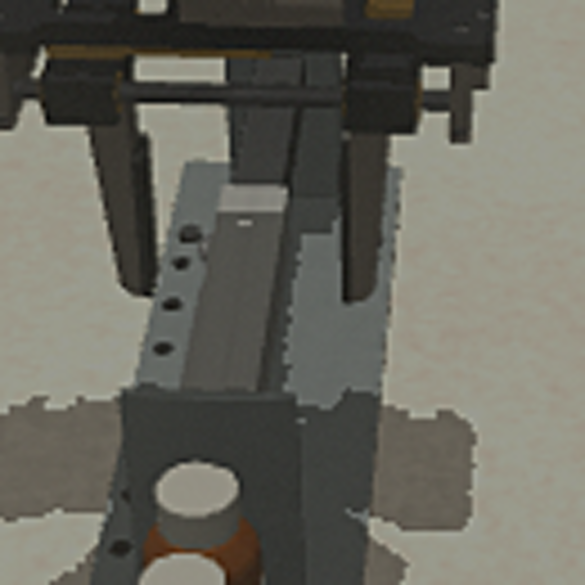

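Button faintly visible at crop (205,245) ≈ pixel (225,204), matching its projection (223,203). Closing.

```bash
python3 -m crank '[[0,0,0,0,-0.1,0.15,1],[0,0,0,0,0,0,1],[0,0,0,0,0,0,1],[0,0,0,0,0,0,1]]' 20
python3 - <<'E'
from plan import *
stand(.0015,-.06,.051)
E
```

```text
time_s: 5.95
position: [0.6204, -0.0503, 0.051]
tcp_rot: [3.138, 0.001, 1.672]
ft_force: [-2.5, -1.1, 2.8]
width: 0.0257
t 5.95 pos [ 0.6204 -0.0503  0.051 ] rot [3.138e+00 1.000e-03 1.672e+00] F [-2.5 -1.1  2.8] w 0.0257
[0.003, 0.001, -0.002] [0.05, -0.05, -0.0]
```

```bash
python3 -m crank '[[0,0,0,-0.2,0,0,1],[0,0,0,-0.3,0,0,1],[0,0,0,-0.4,0,0,1]]' 20
python3 - <<'E'
from plan import *
stand(.0015,-.07,.051)
E
```

```text
time_s: 6.32
position: [0.6205, -0.0523, 0.051]
tcp_rot: [3.14, -0.008, 1.675]
ft_force: [-1.6, 6.2, 3.3]
width: 0.0258
t 6.33 pos [ 0.6205 -0.0523  0.051 ] rot [ 3.14  -0.008  1.675] F [-1.6  6.2  3.3] w 0.0258
[0.001, -0.008, 0.002] [-0.76, -0.05, -0.01]
```

```bash
python3 -m crank '[[0,0,0,-0.5,0,0,1],[0,0,0,-0.5,0,0,1]]' 20
python3 - <<'E'
from plan import *
stand(.0015,-.07,.051)
E
```

```text
time_s: 6.58
position: [0.6206, -0.0539, 0.0509]
tcp_rot: [-3.141, -0.019, 1.679]
ft_force: [-4.1, 11.0, 4.3]
width: 0.0256
t 6.58 pos [ 0.6206 -0.0539  0.0509] rot [-3.141 -0.019  1.679] F [-4.1 11.   4.3] w 0.0256
[-0.001, -0.019, 0.005] [-0.59, -0.05, -0.02]
```

```bash
python3 -m crank '[[0,0.01,0,0.1,0,0,1]]' 20
python3 - <<'E'
from plan import *
stand(.0015,-.07,.051)
s=camera('side')
cv2.imwrite('pics/a4.png',cv2.resize(s['color'][150:280,180:310],None,fx=4.5,fy=4.5,interpolation=cv2.INTER_CUBIC))
for q in ('sleeve','plate_face'):
    for e in place_of(q,s): print(q,np.round(np.array(e['location'])*[560,420],1),round(e['confidence'],2))
E
```

```text
time_s: 6.7
position: [0.6206, -0.0531, 0.0509]
tcp_rot: [-3.141, -0.029, 1.679]
ft_force: [-0.0, -2.4, -1.3]
width: 0.0258
t 6.7 pos [ 0.6206 -0.0531  0.0509] rot [-3.141 -0.029  1.679] F [-0.  -2.4 -1.3] w 0.0258
[-0.001, -0.029, 0.005] [-0.67, -0.05, -0.03]
sleeve [234.  202.9] 0.85
plate_face [223.6 249.2] 0.8
```

View pics/a4.png

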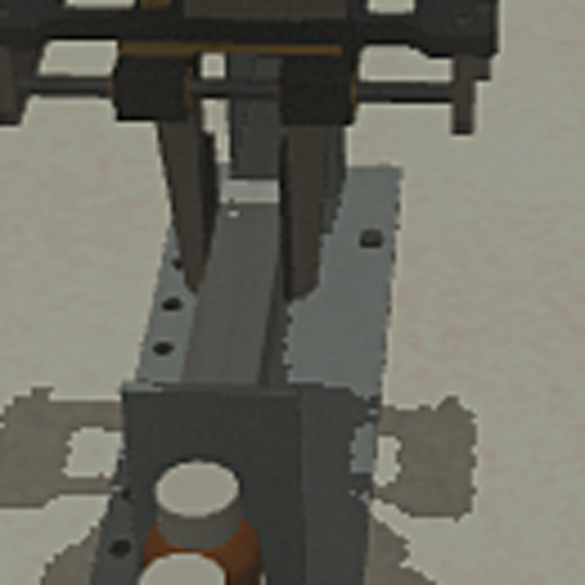

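```bash
python3 - <<'E'
import cv2,numpy as np
a=cv2.imread('pics/a3.png',0).astype(float);b=cv2.imread('pics/a4.png',0).astype(float)
f=lambda p:p[340:440,140:290].mean(1)
for n,p in(('a3',a),('a4',b)):
    q=f(p); print(n,340+np.argmin(np.gradient(q)), q[30:70:3].round())
E
python3 -m crank '[[0,-0.015,0,-0.4,0,0,1],[0,-0.015,0,-0.5,0,0,1]]' 20;python3 -m crank '[[0,0,0,-0.5,0,0,1]]' 20; python3 -c "
from plan import *
stand(.0015,-.07,.051)"
```

```text
a3 400 [82. 82. 82. 82. 82. 79. 73. 67. 64. 67. 61. 54. 55. 55.]
a4 382 [82. 82. 82. 83. 75. 68. 70. 65. 58. 56. 55. 55. 56. 56.]
time_s: 7.1
position: [0.6207, -0.055, 0.0509]
tcp_rot: [-3.139, -0.009, 1.679]
ft_force: [-4.5, 11.1, 3.6]
width: 0.0261
time_s: 7.22
position: [0.6207, -0.0549, 0.0509]
tcp_rot: [-3.137, -0.015, 1.682]
ft_force: [-3.7, 11.1, 4.2]
width: 0.0258
t 7.22 pos [ 0.6207 -0.0549  0.0509] rot [-3.137 -0.015  1.682] F [-3.7 11.1  4.2] w 0.0258
[-0.005, -0.015, 0.008] [-0.49, -0.04, -0.02]
```

Run:
```python
from plan import *
s=camera('side'); cv2.imwrite('pics/a5f.png',s['color'])
print(proj(s,T(P,(0,.07,.102))),proj(s,T(P,(0,.06,.102))), proj(s,T(P,(0,-.085,.083))),proj(s,T(P,(0,-.095,.083))))
cv2.imwrite('pics/a5.png',cv2.resize(s['color'][150:280,180:310],None,fx=4.5,fy=4.5,interpolation=cv2.INTER_CUBIC))
a=cv2.imread('pics/side0.png',0);
for c in (215,222,230,238): print(c,a[228:250,c],s['color'][228:250,c].mean(1).round().astype(int))
for c in (233,236): print(c,a[185:200,c],s['color'][185:200,c].mean(1).round().astype(int))
st=r.state();print(st['position'],st['ft_force'])
```

```text
[226.0613826  236.65297399] [226.80582045 232.50917414] [236.61285352 189.47909084] [237.16129231 186.3284002 ]
215 [ 38  92  92  90  92  94  91  91  94 100  64  52  52  54  54  53  52  53
  52  51  53  52] [ 40 102 102 101 101 105  83  63  62  57  56  56  58  57  57  58  56  55
  57  56  58  55]
222 [117 116 115 118 117 117 117 119 101  95  71  53  50  52  54  51  53  51
  50  53  51  52] [74 75 76 78 78 78 74 62 69 55 56 57 53 57 57 55 55 56 54 56 55 55]
230 [115 114 114 114 115 115 116 118 103  92  91  51  49  50  50  51  52  49
  52  50  51  51] [77 77 76 76 77 78 66 61 68 51 54 54 54 55 55 56 55 56 52 55 56 54]
238 [ 58  40  40  41  43  42  46  46  42  96 100  50  48  51  52  51  52  52
  53  52  51  52] [56 48 48 49 51 49 50 67 66 53 55 55 54 52 55 54 54 57 52 55 53 55]
233 [ 59  60  56  57  56  48 101 120 118 119 118 117 117 116 118] [ 59  61  56  55  67 133 129 126 128 135  80  70 133  82  78]
236 [ 57  56  56  57  56  50 101 116 116 114 115 115 114 115 115] [ 56  58  56  53  66 127 126 124 125 132  78  72  77  76  77]
[ 0.62069404 -0.05519199  0.05085875] [-2.93276019  9.08033342  4.52406057]
```

View pics/a5.png

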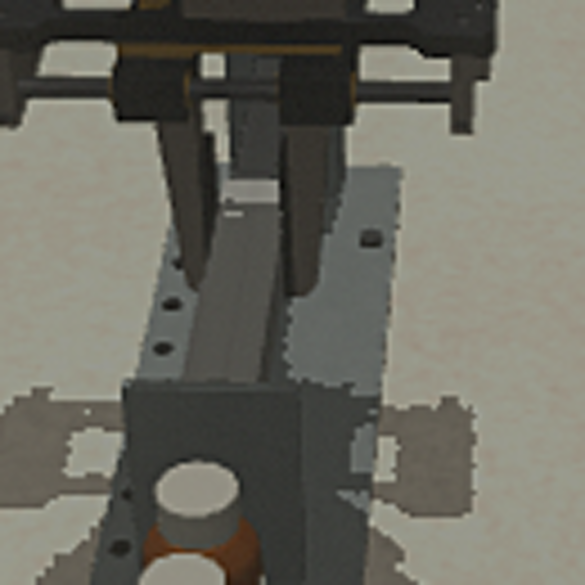

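The plate edge moved ~2 px ≈ 4.6 mm, the same as the TCP, so the sleeve follows and the dome is going under. Continue at the same pull.

```bash
python3 -m crank '[[0,-0.01,0,-0.4,0,0,1],[0,-0.01,0,-0.4,0,0,1],[0,-0.01,0,-0.4,0,0,1]]' 20; python3 -c "
from plan import *
stand(.0015,-.07,.051)"
```

```text
time_s: 7.65
position: [0.621, -0.0587, 0.0509]
tcp_rot: [-3.135, 0.005, 1.684]
ft_force: [-3.0, 6.0, 2.4]
width: 0.0262
t 7.65 pos [ 0.621  -0.0587  0.0509] rot [-3.135  0.005  1.684] F [-3.   6.   2.4] w 0.0262
[-0.007, 0.005, 0.01] [-0.11, -0.03, -0.01]
```

```bash
python3 -m crank '[[-0.006,0,0.01,-0.4,0,0,1],[0,0,0,-0.4,0,0,1],[0,0,0,-0.5,0,0,1],[0,0,0,-0.5,0,0,1]]' 20; python3 -c "
from plan import *
stand(.0015,-.10,.051)"
```

```text
time_s: 8.15
position: [0.6219, -0.0671, 0.0509]
tcp_rot: [-3.138, -0.006, 1.68]
ft_force: [-2.1, 5.5, 2.9]
width: 0.0262
t 8.15 pos [ 0.6219 -0.0671  0.0509] rot [-3.138 -0.006  1.68 ] F [-2.1  5.5  2.9] w 0.0262
[-0.004, -0.006, 0.006] [-2.27, -0.05, -0.03]
```

```bash
python3 -m crank '[[0,-0.005,0.005,-0.7,0,0,1],[0,0,0,-0.7,0,0,1],[0,0,0,-0.7,0,0,1],[0,0,0,-0.7,0,0,1],[0,0,0,-0.6,0,0,1]]' 20; python3 -c "
from plan import *
stand(.0015,-.10,.051)"
```

```text
time_s: 8.78
position: [0.6241, -0.0894, 0.0508]
tcp_rot: [-3.133, -0.016, 1.681]
ft_force: [-2.3, 6.8, 4.4]
width: 0.0259
t 8.78 pos [ 0.6241 -0.0894  0.0508] rot [-3.133 -0.016  1.681] F [-2.3  6.8  4.4] w 0.0259
[-0.008, -0.016, 0.007] [-0.03, -0.03, -0.02]
```

```bash
python3 -m crank '[[-0.008,-0.015,0.007,-0.3,0,0,1],[0,0,0,-0.4,0,0,1],[0,0,0,-0.4,0,0,1]]' 11; python3 -c "
from plan import *
stand(.0015,-.11,.051)"
```

```text
time_s: 9.15
position: [0.625, -0.0971, 0.0508]
tcp_rot: [-3.141, -0.005, 1.676]
ft_force: [-2.2, 4.8, 2.6]
width: 0.026
t 9.15 pos [ 0.625  -0.0971  0.0508] rot [-3.141 -0.005  1.676] F [-2.2  4.8  2.6] w 0.026
[-0.001, -0.005, 0.002] [-0.25, -0.04, -0.02]
```

```bash
python3 -m crank '[[0,-0.004,0,-0.3,0,0,1],[0,0,0,-0.3,0,0,1],[0,0,0,-0.3,0,0,1]]' 11
```

```text
time_s: 9.52
position: [0.6255, -0.102, 0.0508]
tcp_rot: [-3.139, -0.005, 1.678]
ft_force: [-2.0, 5.8, 2.8]
width: 0.0259
```

```bash
python3 -m crank '[[0,-0.004,0,-0.3,0,0,1],[0,0,0,-0.3,0,0,1]]' 11
```

```text
time_s: 9.78
position: [0.6258, -0.1054, 0.0508]
tcp_rot: [-3.139, -0.005, 1.678]
ft_force: [-3.1, 5.3, 3.1]
width: 0.026
```

```bash
python3 -m crank '[[0,-0.004,0,-0.3,0,0,1],[0,0,0,-0.3,0,0,1]]' 11
```

```text
time_s: 10.02
position: [0.6262, -0.1087, 0.0508]
tcp_rot: [-3.138, -0.004, 1.679]
ft_force: [-1.8, 4.8, 2.7]
width: 0.0259
```

```bash
python3 -m crank '[[0,-0.004,0,-0.3,0,0,1],[0,0,0,-0.3,0,0,1]]' 11
```

```text
time_s: 10.28
position: [0.6265, -0.112, 0.0508]
tcp_rot: [-3.137, -0.004, 1.68]
ft_force: [-1.4, 5.0, 2.2]
width: 0.0264
```

```bash
python3 -m crank '[[0,-0.004,0,-0.3,0,0,1],[0,0,0,-0.3,0,0,1]]' 11
```

```text
time_s: 10.52
position: [0.6268, -0.1154, 0.0508]
tcp_rot: [-3.136, -0.003, 1.68]
ft_force: [-3.0, 5.1, 3.1]
width: 0.0259
```

```bash
python3 -m crank '[[0,-0.004,0,-0.3,0,0,1],[0,0,0,-0.3,0,0,1]]' 11
```

```text
time_s: 10.78
position: [0.6271, -0.1187, 0.0508]
tcp_rot: [-3.135, -0.002, 1.68]
ft_force: [-1.1, 5.6, 3.6]
width: 0.026
```

```bash
python3 -m crank '[[0,-0.004,0,-0.3,0,0,1]]' 11
```

```text
time_s: 10.9
position: [0.6273, -0.1205, 0.0508]
tcp_rot: [-3.135, -0.0, 1.68]
ft_force: [-2.6, 4.8, 3.0]
width: 0.0263
```

```bash
python3 -m crank '[[-0.004,-0.004,0.004,-0.3,0,0,1]]' 11
```

```text
time_s: 11.02
position: [0.6275, -0.1222, 0.0508]
tcp_rot: [-3.139, 0.002, 1.677]
ft_force: [-1.5, 4.5, 2.8]
width: 0.0257
```

```bash
python3 -m crank '[[0,0,0,-0.3,0,0,1]]' 11
```

```text
time_s: 11.15
position: [0.6278, -0.1247, 0.0508]
tcp_rot: [-3.139, 0.002, 1.677]
ft_force: [-1.1, 2.4, 1.9]
width: 0.0261
```

```bash
python3 -m crank '[[0,0,0,-0.3,0,0,1]]' 11
```

```text
time_s: 11.28
position: [0.6282, -0.1289, 0.0508]
tcp_rot: [-3.139, 0.003, 1.677]
ft_force: [-1.2, 2.1, 1.8]
width: 0.0256
```

```bash
python3 -m crank '[[0,0,0,-0.3,0,0,1]]' 11
```

```text
time_s: 11.4
position: [0.6284, -0.1309, 0.0508]
tcp_rot: [-3.138, 0.001, 1.677]
ft_force: [-2.8, 9.4, 4.5]
width: 0.0261
```

The force dropped (dome springing into the hole), then rose to 9.4 N: blocked. Stop and look.

```bash
python3 -m crank '[[0,0,0,0.05,0,0,1]]' 8
python3 - <<'E'
from plan import *
stand(.0015,-.141,.051)
s=camera('side'); cv2.imwrite('pics/a6.png',cv2.resize(s['color'][130:280,170:320],None,fx=4,fy=4,interpolation=cv2.INTER_CUBIC))
print(proj(s,T(P,(.0215,-.06,.07))))
E
```

```text
time_s: 11.52
position: [0.6283, -0.1307, 0.0508]
tcp_rot: [-3.138, 0.001, 1.677]
ft_force: [-2.0, 1.6, 0.8]
width: 0.0263
t 11.53 pos [ 0.6283 -0.1307  0.0508] rot [-3.138e+00  1.000e-03  1.677e+00] F [-2.   1.6  0.8] w 0.0263
[-0.003, 0.001, 0.003] [0.02, -0.02, -0.02]
[223.2484578  203.39705507]
```

View pics/a6.png

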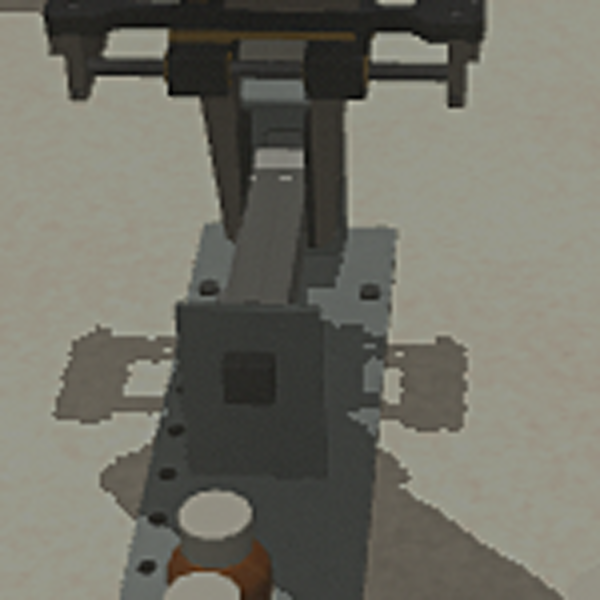

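```bash
python3 -m crank '[[0,0,0,0.25,0,0,1],[0,0,0,0.3,0,0,1],[0,0,0,0.3,0,0,1]]' 9
```

```text
time_s: 11.95
position: [0.6281, -0.1284, 0.0508]
tcp_rot: [-3.141, 0.01, 1.674]
ft_force: [1.6, -6.7, -3.0]
width: 0.0257
```

```bash
python3 -m crank '[[0,0,0,0.3,0,0,1]]' 9; python3 -m crank '[[0,0,0,-0.2,0,0,1]]' 9;  python3 -m crank '[[0,-0.005,0,-0.25,0,0,1]]' 9
```

```text
time_s: 12.08
position: [0.6282, -0.1282, 0.0508]
tcp_rot: [3.141, 0.014, 1.672]
ft_force: [2.6, -7.7, -3.1]
width: 0.0256
time_s: 12.2
position: [0.6283, -0.1293, 0.0508]
tcp_rot: [-3.142, 0.013, 1.673]
ft_force: [-0.3, 3.1, 1.9]
width: 0.026
time_s: 12.32
position: [0.6283, -0.1303, 0.0508]
tcp_rot: [-3.141, 0.016, 1.673]
ft_force: [-0.0, 3.2, 2.1]
width: 0.0257
```

Blocked in both directions (−7.7 N / +9.4 N within ~2 mm of hand compliance): locked. Release and lift.

```bash
python3 -m crank '[[0,0,0,0,0,0,-1],[0,0,0,0,0,0,-1],[0,-0.01,0,0,0,-3,-1],[0,0,0,0,0,-6,-1],[0,0,0,0,0,-6,-1]]' 15
python3 - <<'E'
from plan import *
go(np.array([.446,-.199,.16]),P[2]+np.pi/2)
E
```

```text
time_s: 12.95
position: [0.6246, -0.1262, 0.1987]
tcp_rot: [-3.129, 0.026, 1.674]
ft_force: [-0.6, 0.3, 0.4]
width: 0.0735
t 12.95 pos [ 0.6246 -0.1262  0.1987] rot [-3.129  0.026  1.674] F [-0.6  0.3  0.4] w 0.0735
[-0.013, 0.026, 0.0] [-1.62, -5.63, 1.29]
[-0.0, 0.0, 0.0] [-1.65, -5.65, 1.18]
[0.0, -0.0, 0.0] [-1.65, -5.65, 1.18]
[0.0, -0.0, 0.0] [-0.46, -1.57, 0.33]
```

```bash
python3 -m crank '[[-0.013,0.02,0,-1.6,-5.6,0.2,-1],[0,0,0,-1.6,-5.6,0.3,-1],[0,0,0,-1.6,-5.6,0.5,-1],[0,0,0,-0.4,-1.5,0.3,-1],[0,0,0,0,0,0,-1]]'
python3 - <<'E'
from plan import *
go(np.array([.446,-.199,.16]),P[2]+np.pi/2)
s=camera('side');t=camera('top')
im=np.hstack([cv2.resize(s['color'][100:280,180:380],None,fx=2,fy=2),cv2.resize(t['color'][120:300,180:380],None,fx=2,fy=2)])
cv2.imwrite('pics/b1.png',im)
for q in ('new_bottle','new_bottle_mid','plate_face','snap_button'):
  for n,p in (('s',s),('t',t)):
    for e in place_of(q,p): print(q,n,np.round(np.array(e['location'])*[560,420],1),round(e['confidence'],2))
E
```

```text
time_s: 13.58
position: [0.4483, -0.2001, 0.1919]
tcp_rot: [3.126, 0.009, 1.675]
ft_force: [0.8, 0.3, 0.8]
width: 0.0922
t 13.57 pos [ 0.4483 -0.2001  0.1919] rot [3.126 0.009 1.675] F [0.8 0.3 0.8] w 0.0922
[0.016, 0.009, 0.002] [0.16, -0.26, 3.18]
new_bottle s [338.5 199.9] 0.89
new_bottle s [337.1 172.8] 0.7
new_bottle t [357.7 266.5] 0.93
new_bottle_mid s [340.9 182.6] 0.71
new_bottle_mid s [340.3 159. ] 0.61
new_bottle_mid t [359.6 265.1] 0.72
new_bottle_mid t [173.7 263.8] 0.19
plate_face s [229.9 222.1] 0.67
plate_face s [240.  178.2] 0.63
plate_face t [256.9 178.3] 0.91
```

View pics/b1.png

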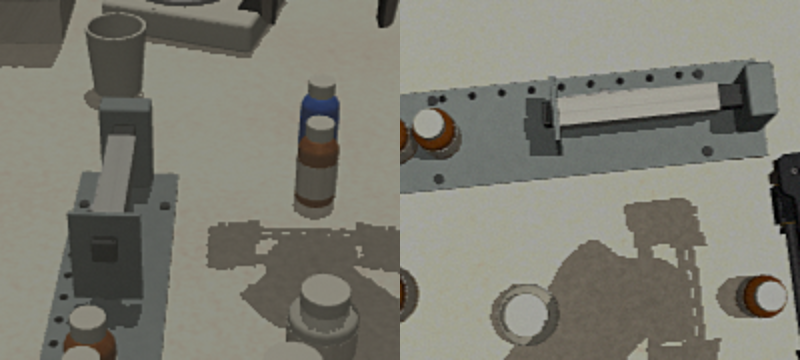

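Run:
```python
from plan import *
s=camera('side');t=camera('top')
f=lambda u,v:(u/560,v/420)
print(tri([ray(s,f(338.5,199.9)),ray(t,f(357.7,266.5))]),atz(s,f(338.5,199.9),0),atz(t,f(357.7,266.5),0))
# cap tops by eye: side crop (320,122), top crop (771,283)
a=f(180+320/2,100+122/2); b=f(180+371/2,120+295/2)
print(atz(s,a,.088),atz(t,b,.088), tri([ray(s,a),ray(t,b)]))
print(atz(s,f(340.9,182.6),.044),atz(t,f(359.6,265.1),.044))
print('blue mid',atz(s,f(340.3,159),.044))
c=np.hstack([cv2.resize(s['color'][130:230,300:380],None,fx=4,fy=4,interpolation=cv2.INTER_CUBIC),cv2.resize(t['color'][230:330,320:440],None,fx=4,fy=4,interpolation=cv2.INTER_CUBIC)])
cv2.imwrite('pics/b2.png',c)
P=P;c_,s_=np.cos(P[2]),np.sin(P[2])
for z,uv,p in((.057,(229.9,222.1),s),(.057,(256.9,178.3),t)):
    d=atz(p,f(*uv),z)-[P[0],P[1],0]; print('plate stand',c_*d[0]+s_*d[1],-s_*d[0]+c_*d[1])
```

```text
[ 0.44449878 -0.20174629 -0.01000918] [ 0.44042958 -0.18733748  0.        ] [ 0.44851903 -0.20003265  0.        ]
[ 0.4440955  -0.19046723  0.088     ] [ 0.44574283 -0.19844488  0.088     ] [ 0.44494316 -0.19947833  0.08262442]
[ 0.43878684 -0.18341339  0.044     ] [ 0.45066395 -0.19591161  0.044     ]
blue mid [ 0.44387601 -0.27218825  0.044     ]
plate stand 0.006600072952027263 -0.02400003145357376
plate stand 0.0020029483352736513 -0.01245317468705429
```

View pics/b2.png

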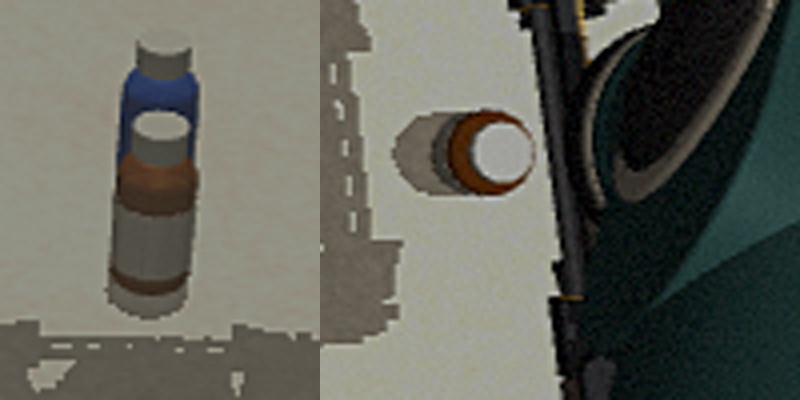

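Amber bottle (side 338,182; top 361,268) is the twin; blue (side 341,155) is the look-alike. Enlarged crop confirms the amber one in front.

```bash
python3 -m crank '[[0.016,0.009,0.002,0.15,-0.25,2,-1],[0,0,0,0,0,3.5,-1],[0,0,0,0,0,0,-1]]'
python3 - <<'E'
from plan import *
go(np.array([.446,-.198,.025]),P[2]+np.pi/2)
E
```

```text
time_s: 14.55
position: [0.447, -0.1987, 0.136]
tcp_rot: [3.141, 0.0, 1.675]
ft_force: [-0.4, 0.1, 0.3]
width: 0.0919
t 14.55 pos [ 0.447  -0.1987  0.136 ] rot [3.141 0.    1.675] F [-0.4  0.1  0.3] w 0.0919
[0.0, 0.0, 0.002] [0.04, -0.05, 6.0]
[0.0, -0.0, 0.0] [0.04, -0.04, 5.1]
```

```bash
python3 -m crank '[[0,0,0,0,0,4,-1],[0,0,0,0,0,4,-1],[0,0,0,0,0,2.5,-1],[0,0,0,0,0,0,-1]]'
python3 - <<'E'
from plan import *
go(np.array([.446,-.198,.025]),P[2]+np.pi/2)
s=camera('side');t=camera('top')
cv2.imwrite('pics/b3.png',np.hstack([cv2.resize(s['color'][110:230,280:400],None,fx=3.3,fy=3.3),cv2.resize(t['color'][210:330,320:440],None,fx=3.3,fy=3.3)]))
E
```

```text
time_s: 15.05
position: [0.4526, -0.2002, 0.0335]
tcp_rot: [3.133, 0.003, 1.676]
ft_force: [0.2, 0.7, 0.5]
width: 0.092
t 15.05 pos [ 0.4526 -0.2002  0.0335] rot [3.133e+00 3.000e-03 1.676e+00] F [0.2 0.7 0.5] w 0.092
[0.009, 0.003, 0.002] [0.29, -0.64, 0.85]
```

View pics/b3.png

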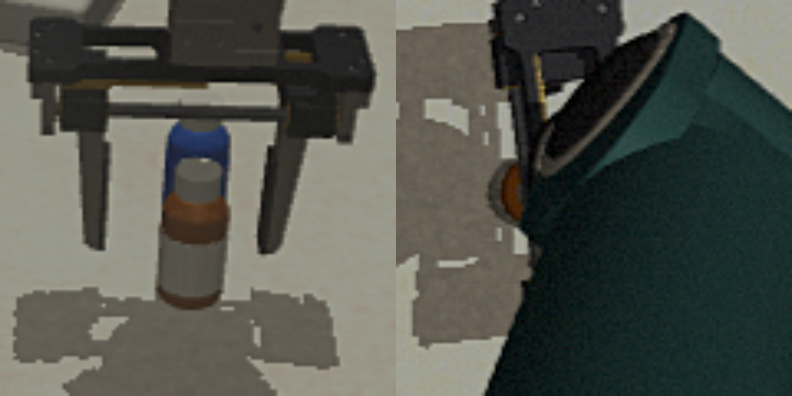

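```bash
python3 -m crank '[[0.008,0.003,0,0.2,-0.6,0.8,-1],[0,0,0,0,0,0,-1]]'
python3 - <<'E'
from plan import *
go(np.array([.446,-.198,.025]),P[2]+np.pi/2)
s=camera('side')
for y in (-.19,-.198,-.206): print(y,proj(s,[.446,y,0]),proj(s,[.446,y,.088]),proj(s,[.446,y,.0335]))
cv2.imwrite('pics/b4.png',cv2.resize(s['color'][130:220,290:390],None,fx=6,fy=6,interpolation=cv2.INTER_CUBIC))
E
```

```text
time_s: 15.4
position: [0.4492, -0.1997, 0.0289]
tcp_rot: [3.134, 0.002, 1.676]
ft_force: [-0.5, -0.7, 0.2]
width: 0.092
t 15.4 pos [ 0.4492 -0.1997  0.0289] rot [3.134e+00 2.000e-03 1.676e+00] F [-0.5 -0.7  0.2] w 0.092
[0.008, 0.002, 0.003] [0.2, -0.3, 0.39]
-0.19 [335.76877942 198.90610116] [338.98361781 161.05089065] [336.95432352 184.94613931]
-0.198 [335.97240403 196.63573134] [339.17764765 158.90009921] [337.15464161 182.71713803]
-0.206 [336.17361666 194.39225463] [339.36926081 156.77609638] [337.35254182 180.51504142]
```

View pics/b4.png

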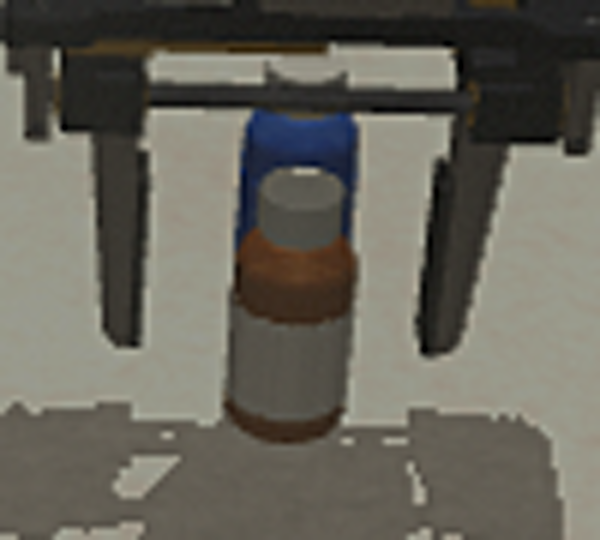

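```bash
python3 -m crank '[[0.008,0,0,0.1,-0.2,0.4,-1],[0,0,0,0,0,0,0.1],[0,0,0,0,0,0,1],[0,0,0,0,0,0,1],[0,0,0,0,0,0,1]]' 15; python3 -m crank '[[0,0,0,0,0,0,1]]' 15
```

```text
time_s: 16.08
position: [0.4481, -0.1991, 0.0256]
tcp_rot: [3.14, 0.003, 1.677]
ft_force: [0.3, -0.3, 0.2]
width: 0.0541
time_s: 16.2
position: [0.4481, -0.1992, 0.0256]
tcp_rot: [3.14, 0.003, 1.677]
ft_force: [-1.3, -0.6, 2.3]
width: 0.0433
```

```bash
python3 -m crank '[[0,0,0,0,0,0,1],[0,0,0,0,0,0,1]]' 15; python3 -m crank '[[0,0,0,0,0,-2,1],[0,0,0,0,0,-5,1],[0,0,0,0,0,-5,1],[0,0,0,0,0,-3,1],[0,0,0,0,0,0,1]]' 15
python3 - <<'E'
from plan import *
stand(.0015,.036,.18,n=6)
E
```

```text
time_s: 16.45
position: [0.4478, -0.1992, 0.0255]
tcp_rot: [3.141, 0.003, 1.676]
ft_force: [0.4, -0.1, 0.1]
width: 0.0397
time_s: 17.08
position: [0.4471, -0.1983, 0.1787]
tcp_rot: [-3.14, 0.002, 1.676]
ft_force: [0.2, 0.5, -1.4]
width: 0.0394
t 17.07 pos [ 0.4471 -0.1983  0.1787] rot [-3.140e+00  2.000e-03  1.676e+00] F [ 0.2  0.5 -1.4] w 0.0394
[-0.001, 0.002, 0.003] [4.61, 3.84, -0.04]
[0.0, 0.0, 0.0] [4.62, 3.83, -0.03]
[0.0, -0.0, 0.0] [4.62, 3.83, -0.03]
[0.0, 0.0, 0.0] [4.62, 3.83, -0.03]
[0.0, -0.0, 0.0] [4.1, 3.4, -0.02]
```

```bash
python3 -m crank '[[0,0,0,3,2.5,-0.5,1],[0,0,0,4.6,3.8,0,1],[0,0,0,4.6,3.8,0,1],[0,0,0,4.6,3.8,0,1],[0,0,0,3,2.5,0,1]]' 15
python3 - <<'E'
from plan import *
stand(.0015,.036,.18,n=6)
E
```

```text
time_s: 17.7
position: [0.5893, 0.0187, 0.1758]
tcp_rot: [-3.132, 0.001, 1.667]
ft_force: [0.5, -0.9, -1.2]
width: 0.0396
t 17.7 pos [0.5893 0.0187 0.1758] rot [-3.132e+00  1.000e-03  1.667e+00] F [ 0.5 -0.9 -1.2] w 0.0396
[-0.009, 0.001, -0.006] [2.48, 2.31, -0.45]
```

```bash
python3 -m crank '[[-0.009,0,-0.006,2,1.9,-0.4,1],[0,0,0,0,0,0,1],[0,0,0,0,0,0,1]]' 15
python3 - <<'E'
from plan import *
stand(.0015,.036,.14,n=6)
s=camera('side');t=camera('top')
cv2.imwrite('pics/c1.png',np.hstack([cv2.resize(s['color'][120:340,170:320],None,fx=2.6,fy=2.6),cv2.resize(t['color'][120:340,150:300],None,fx=2.6,fy=2.6)]))
q=lambda n,p:[(np.round(np.array(e['location'])*[560,420],1).tolist(),round(e['confidence'],2)) for e in place_of(n,p)][:2]
for n in ('plate_face','row_near_mid','row_far_mid'): print(n,q(n,s),q(n,t))
c,sn=np.cos(P[2]),np.sin(P[2])
d=np.array(r.state()['position'])-[P[0],P[1],0]; print('tcp stand',c*d[0]+sn*d[1],-sn*d[0]+c*d[1])
for n,X in(('plate',(.0015,-.011,.102)),('near',(.0015,.104,.044)),('far',(.0015,.146,.048))): print(n,proj(s,T(P,X)),proj(t,T(P,X)))
E
```

```text
time_s: 18.08
position: [0.6044, 0.0439, 0.173]
tcp_rot: [-3.132, 0.002, 1.679]
ft_force: [0.4, -0.3, -1.6]
width: 0.0395
t 18.07 pos [0.6044 0.0439 0.173 ] rot [-3.132e+00  2.000e-03  1.679e+00] F [ 0.4 -0.3 -1.6] w 0.0395
[-0.009, 0.002, 0.005] [0.12, 0.6, 3.29]
plate_face [([228.9, 221.2], 0.68), ([234.9, 205.1], 0.17)] [([256.6, 176.8], 0.66)]
row_near_mid [([223.7, 280.3], 0.78), ([233.3, 261.0], 0.74)] [([253.4, 183.8], 0.68), ([245.9, 278.2], 0.49)]
row_far_mid [([222.3, 300.4], 0.72)] [([253.5, 184.8], 0.16)]
tcp stand -0.0028255408205495216 0.03552366026052026
plate [230.78134893 205.26705214] [255.37400594 173.87002729]
near [224.60416157 280.15520563] [196.68672083 186.15145937]
far [221.11341485 298.28426941] [174.33222456 188.07802669]
```

View pics/c1.png

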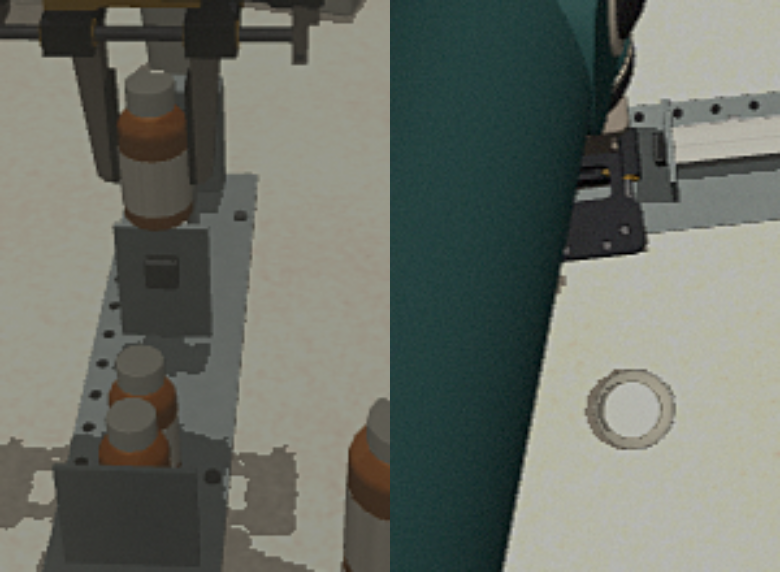

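```bash
python3 -m crank '[[-0.009,0,0.005,0.1,0.6,1.5,1],[0,0,0,0,0,3,1],[0,0,0,0,0,2,1],[0,0,0,0,0,0,1],[0,0,0,0,0,0,1]]' 15
python3 - <<'E'
from plan import *
stand(.002,.036,.0295,n=6)
E
```

```text
time_s: 19.1
position: [0.6126, 0.0464, 0.1061]
tcp_rot: [3.137, 0.001, 1.673]
ft_force: [-0.3, -1.1, -1.0]
width: 0.0398
t 19.1 pos [0.6126 0.0464 0.1061] rot [3.137e+00 1.000e-03 1.673e+00] F [-0.3 -1.1 -1. ] w 0.0398
[0.005, 0.001, -0.001] [-0.04, -0.2, 6.0]
[-0.0, -0.0, -0.0] [-0.01, -0.05, 1.66]
```

```bash
python3 -m crank '[[0.004,0,0,0,-0.25,2,1],[0,0,0,0,0,2,1],[0,0,0,0,0,1.5,1],[0,0,0,0,0,0,1],[0,0,0,0,0,0,1]]' 15
python3 - <<'E'
from plan import *
stand(.002,.036,.0295,n=6)
s=camera('side')
cv2.imwrite('pics/c2.png',cv2.resize(s['color'][120:340,150:350],None,fx=2.7,fy=2.7))
E
```

```text
time_s: 19.73
position: [0.6106, 0.0463, 0.0477]
tcp_rot: [3.14, 0.001, 1.673]
ft_force: [0.1, 0.2, -0.8]
width: 0.0396
t 19.73 pos [0.6106 0.0463 0.0477] rot [3.140e+00 1.000e-03 1.673e+00] F [ 0.1  0.2 -0.8] w 0.0396
[0.002, 0.001, -0.001] [-0.06, -0.03, 1.82]
```

View pics/c2.png

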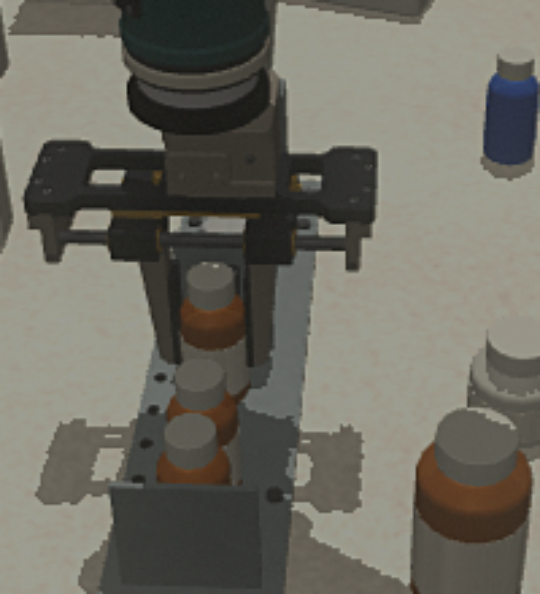

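```bash
python3 -m crank '[[0,0,0,0,0,0.9,1],[0,0,0,0,0,0,1]]' 15
python3 - <<'E'
from plan import *
stand(.002,.036,.0295,n=6)
s=camera('side')
cv2.imwrite('pics/c3.png',cv2.resize(s['color'][190:310,190:270],None,fx=7,fy=5,interpolation=cv2.INTER_CUBIC))
E
```

```text
time_s: 20.02
position: [0.6111, 0.0465, 0.039]
tcp_rot: [3.138, 0.0, 1.673]
ft_force: [0.2, -0.0, -1.6]
width: 0.0396
t 20.02 pos [0.6111 0.0465 0.039 ] rot [3.138 0.    1.673] F [ 0.2 -0.  -1.6] w 0.0396
[0.003, 0.0, -0.0] [-0.07, -0.08, 0.95]
```

View pics/c3.png

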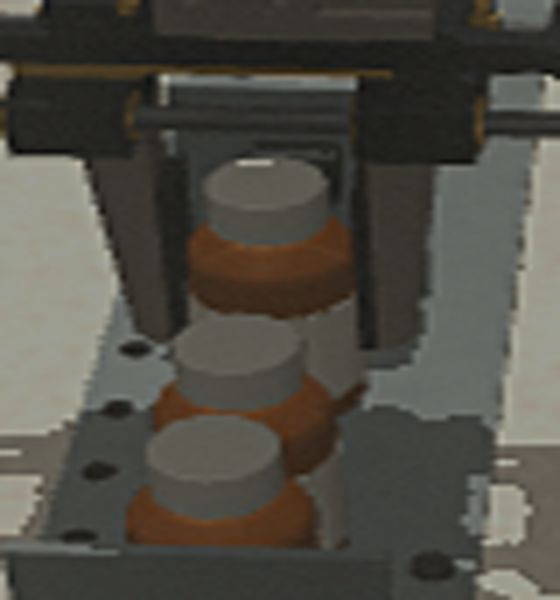

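Run:
```python
from plan import *
s=camera('side')
c,sn=np.cos(P[2]),np.sin(P[2])
for n,u,v,z in(('new',266,183,.1015),('near',238.5,345,.092),('far',214,448,.092)):
    X=atz(s,((190+u/7)/560,(190+v/5-2)/420),z); d=X-[P[0],P[1],0]
    print(n,'stand',(c*d[0]+sn*d[1]).round(4),(-sn*d[0]+c*d[1]).round(4))
d=np.array(r.state()['position'])-[P[0],P[1],0]; print('tcp stand',c*d[0]+sn*d[1],-sn*d[0]+c*d[1])
```

```text
new stand 0.0004 0.0397
near stand -0.0005 0.105
far stand -0.0007 0.1486
tcp stand 0.003402210921659742 0.03667242770859713
```

In line within about 1 mm. Lower to the tray.

```bash
python3 -m crank '[[0.003,0,0,0,-0.05,0.6,1],[0,0,0,0,0,0.3,1],[0,0,0,0,0,0,1]]' 15; python3 -m crank '[[0,0,0,0,0,0.15,1],[0,0,0,0,0,0,1]]' 15
```

```text
time_s: 20.5
position: [0.6115, 0.0465, 0.0304]
tcp_rot: [3.139, 0.0, 1.673]
ft_force: [0.7, -0.7, -1.0]
width: 0.0398
time_s: 20.75
position: [0.612, 0.0465, 0.0298]
tcp_rot: [3.139, -0.0, 1.673]
ft_force: [0.5, -0.3, -1.0]
width: 0.0395
```

```bash
python3 -m crank '[[0.002,0,0,0,-0.15,0.1,1],[0,0,0,0,0,0.1,1],[0,0,0,0,0,0,1]]' 15
```

```text
time_s: 21.12
position: [0.6118, 0.0466, 0.0297]
tcp_rot: [3.138, -0.001, 1.673]
ft_force: [0.4, -0.7, -1.0]
width: 0.0398
```

```bash
python3 -m crank '[[0.002,0,0,0,-0.2,0.2,1],[0,0,0,0,-0.1,0.15,1]]' 15
```

```text
time_s: 21.38
position: [0.6118, 0.0467, 0.0295]
tcp_rot: [3.134, -0.002, 1.673]
ft_force: [-2.8, 0.3, 11.4]
width: 0.0394
```

```bash
python3 -m crank '[[0.004,0,0,0,0,0,1]]' 8;  python3 -m crank '[[0,0,0,0,0,0,0.1],[0,0,0,0,0,0,0],[0,0,0,0,0,0,-0.4]]' 8
python3 - <<'E'
from plan import *
stand(.003,.036,.0295,n=6)
s=camera('side')
cv2.imwrite('pics/c4.png',cv2.resize(s['color'][190:310,190:270],None,fx=7,fy=5,interpolation=cv2.INTER_CUBIC))
E
```

```text
time_s: 21.5
position: [0.6118, 0.0467, 0.0297]
tcp_rot: [3.138, -0.002, 1.673]
ft_force: [0.4, -0.3, -1.6]
width: 0.0398
time_s: 21.88
position: [0.6112, 0.0466, 0.0287]
tcp_rot: [3.139, -0.001, 1.673]
ft_force: [0.4, 0.1, 0.3]
width: 0.054
t 21.88 pos [0.6112 0.0466 0.0287] rot [ 3.139e+00 -1.000e-03  1.673e+00] F [0.4 0.1 0.3] w 0.054
[0.002, -0.001, -0.0] [-0.09, 0.02, -0.08]
```

View pics/c4.png

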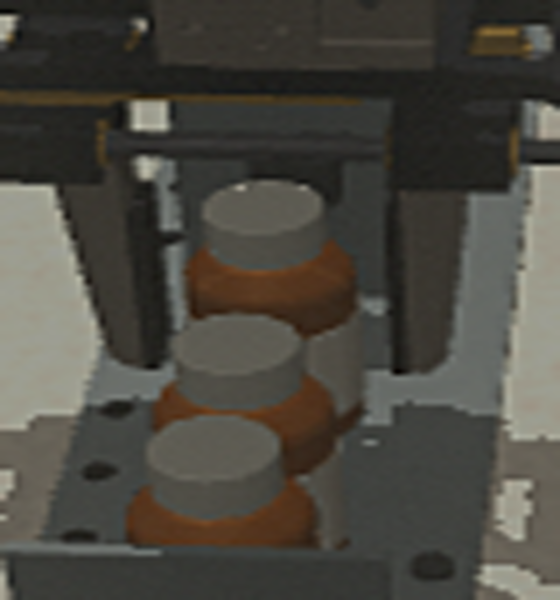

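Bottle stands upright, fingers clear on both sides. Open and lift straight up.

```bash
python3 -m crank '[[0,0,0,0,0,0,-0.6],[0,0,0,0,0,0,-0.6],[0,0,0,0,0,-1,-0.6],[0,0,0,0,0,-3,-0.6],[0,0,0,0,0,-5,-0.6]]'; python3 -m crank '[[0,0,0,0,0,-5,-0.6],[0,0,0,0,0,-5,-0.6],[0,0,0,0,-5,-2,-0.6],[0,0,0,0,-5,0,-0.6],[0,0,0,0,-5,0,-0.6]]';python3 -m crank '[[0,0,0,-4,-4,0,-0.6],[0,0,0,-5,-3,0,-0.6],[0,0,0,-5,0,0,-0.6],[0,0,0,-5,0,0,-0.6],[0,0,0,0,0,0,-0.6]]'
python3 - <<'E'
from plan import *
s=camera('side');t=camera('top')
cv2.imwrite('pics/d1.png',np.hstack([cv2.resize(s['color'][120:340,180:330],None,fx=2.6,fy=2.6),cv2.resize(t['color'][130:280,150:310],None,fx=2.6,fy=572/150)]))
st=r.state();print(st['position'],st['time_s'])
E
```

```text
time_s: 22.55
position: [0.6082, 0.0462, 0.118]
tcp_rot: [-3.136, -0.001, 1.673]
ft_force: [0.5, 0.7, 0.3]
width: 0.0736
time_s: 23.18
position: [0.4611, 0.0301, 0.2494]
tcp_rot: [3.133, -0.001, 1.672]
ft_force: [0.2, 0.4, 0.6]
width: 0.0739
time_s: 23.8
position: [0.4065, -0.1712, 0.2522]
tcp_rot: [3.123, -0.007, 1.674]
ft_force: [-0.2, -0.4, 0.6]
width: 0.0734
[ 0.40671062 -0.16774614  0.25164849] 23.9
```

View pics/d1.png

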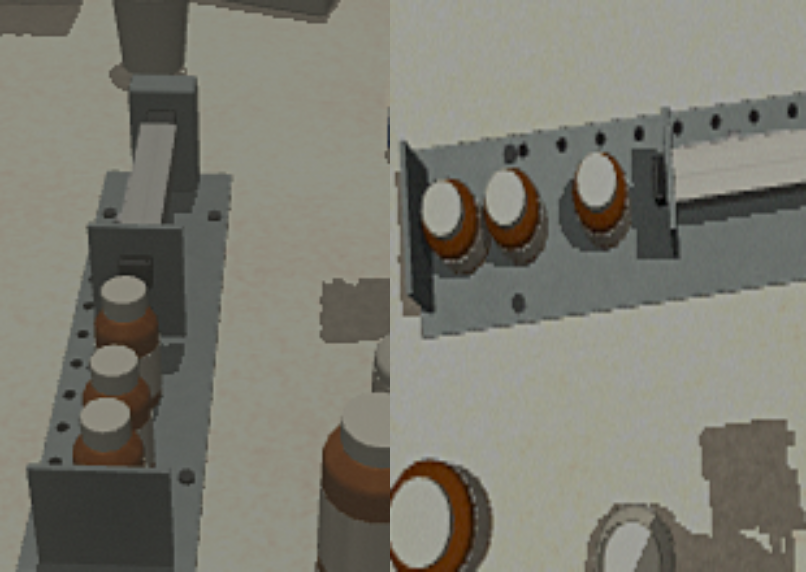

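Run:
```python
from plan import *
s=camera('side');t=camera('top')
for p in (s,t): print(proj(p,T(P,(.0215,-.06,.07))).round(1),[(np.round(np.array(e['location'])*[560,420],1),round(e['confidence'],2)) for e in place_of('snap_button',p)])
cv2.imwrite('pics/d2.png',np.hstack([cv2.resize(s['color'][180:230,200:260],None,fx=7,fy=10,interpolation=cv2.INTER_CUBIC),cv2.resize(t['color'][150:200,250:310],None,fx=6,fy=10,interpolation=cv2.INTER_CUBIC)]))
a=cv2.imread('pics/top0.png').astype(int); d=np.abs(a-t['color'].astype(int)).max(2)
for n,(u,v) in dict(big=(165,267),jar=(243,277),blue=(404,267)).items(): print(n,np.median(d[v-15:v+15,u-15:u+15]))
```

```text
[223.2 203.4] []
[280.8 164.2] [(array([284. , 176.2]), 0.22)]
big 20.0
jar 27.0
blue 80.0
```

View pics/d2.png

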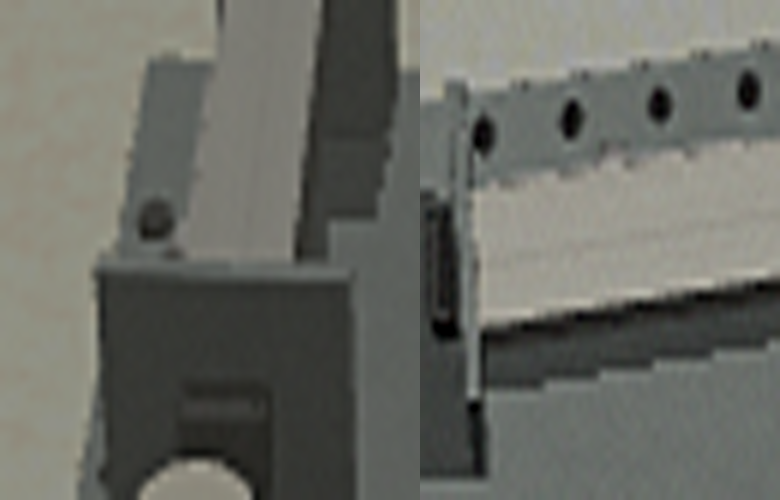

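Side crop shows the button tip poking out at (224,205), where the projection expects it. Everything checks; hand in.

```bash
python3 -c "
from cell import r
print(r.state()['time_s'],r.hand_in())"
```

```text
the job is handed in; nothing more can be done
24.1 None
```

The sleeve is locked in its second hole, and the new amber bottle stands upright on the tray between the stop plate and the row. I handed the job in at 24.1 s; no verdict is reported.

**Tube:** I pressed the button with a 20 N squeeze and slid the sleeve about 81 mm back. The force dropped to about 2 N and then rose to 9.4 N, and I stopped there. A gentle push back was blocked at 7.7 N. While the dome was riding under the wall, the highest pull I read was about 11.4 N, including sleeve friction. That is close to the 12 N bending limit.

**Bottle:** I took the amber twin, not the blue look-alike, and set it down in the gap. It came down on the tray with a brief reading of 11.4 N. I opened the fingers and withdrew the arm.

**Checks:**
- **Placing:** The last side and top pictures show the new bottle upright and the two row bottles in place. By the cap positions just before the final lowering, it was in line to about 1 mm. It may have shifted another 1 mm or so as I lowered it.
- **Button:** The network did not find it (no hit in the side picture, one weak misplaced hit in the top one). My evidence that it popped out is the block in both directions and a small bump at pixel (224,205), within about 2 px of where it should be.
- **Other containers:** My before-and-after picture difference for the big bottle, the jar and the blue bottle settled nothing, because of shadows and the arm in view. I never went near the big bottle or the jar, and both look unmoved. The gripper came down next to the blue bottle when I took its twin; it looked in place after that.

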